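# Dice case up, chip case shut

## Robot

A 7-joint arm with a two-finger parallel gripper is mounted at the origin on the work surface. World frame = base frame: x ahead of the robot, y to its left, z up, the work surface at z = 0. Lengths are in m, angles in rad, forces in N, time in s.
With the tool pointing down it reaches from about 0.35 to 0.9 m from the base axis. Payload 8.1 kg.
Tool frame: the origin (TCP) lies on the front face of the gripper's body, between the roots of the fingers; the fingertips stand 73 mm ahead of it and the grasp point (between the pads) lies 54 mm ahead of it; z points along the fingers, y is the line along which they close (so a half turn about z gives the same grasp; the last joint's range is limited). The gripper opens to 85 mm and grips with 20 to 120 N. Pads are 22 mm wide; open, the fingers measure 114 mm over their backs; the gripper's body (76 mm by 85 mm) begins 54 mm behind the grasp point. The pads swing forward as they close: fully open they stand 13 mm farther back than shut.
Start: joints at [1.058, 0.434, 0.025, 1.573, -0.012, 1.134, -0.075], TCP at [0.249, -0.573, 0.304] pointing down, gripper open.
Joint ranges: [-2.62, 2.62], [-0.44, 2.09], [-1.27, 1.32], [0.08, 2.57], [-1.32, 4.46], [0.12, 2], [-2.74, 2.74]. Speed limits (rad/s): [2.22, 2.22, 3.01, 3.01, 3.14, 3.14, 3.14].

## Interface

Orientations are given as [roll, pitch, yaw] about the fixed x, y, z axes, in that order (R = Rz(yaw) Ry(pitch) Rx(roll)).
In Python, from plant import bot gives the robot as it stands. The module is installed in compiled form; this text tells all that it offers.
- The arm moves only by the tool apply_moves, never from a script. Its argument "series" is a list of rows, each an object of numbers: "x", "y", "z": the shift along the tool's x, y, z in m; "twist": the turn about the tool's z in degrees. In form: [{"x": .., "y": .., "z": .., "twist": ..}, ...]. A call has 1 to 10 rows; each row shifts and turns the commanded pose from where the row before left it, along the tool's axes as they then stand; what a row does not reach is not made up. A row lasts 1/10 s, in which the tool goes at most 50 mm and 8.59 degrees, less where a joint would pass 70% of its speed; a pose out of reach is approached as far as the arm can. A call is refused whole if a number of a shift passes 0.05 or a number of a turn 8.59, either way. A call with a gripper value outside its range is refused whole. "claw" is the closure, from -1 (fully open) to 1 (shut), set as the call begins (left out, the last holds). The fingers move at their own pace and stop on an object; "newtons" is the grip in N (left out, the last holds). Time passes only in rows, so rows that do not move let the fingers close. It gives the time, the measured TCP pose, the force, the opening and the grip force at its end, in the units of the state.
- bot.observe(): the state, without advancing time (a new reading comes with each control period).
- bot.get_image(name): name is "side" or "top"; returns a dict with "image" (420x560x3 uint8, red, green, blue), "z_map" (420x560 float32, m along the optical axis (not along the pixel's ray), 0 where there is no reading), "camera_matrix" (3x3 intrinsics, pixels), "dist_coeffs" ([k1, k2, p1, p2, k3] as OpenCV has them; the pictures are not rectified), "T" (4x4, takes a point from camera to world coordinates). Camera axes: x right, y up, looking along -z (the intrinsics and any distortion apply to the point x, -y, -z); pixel columns grow to the right and rows downward; lengths in m; the calibration is good to about 2 mm. A picture is of the moment at which its call begins.
- bot.sign_off(): hands the job in; it is judged then, once.
The state is a dict: "time": time; "joint_positions": joint angles; "qd": joint speeds; "joint_efforts": joint torques, N m; "tool_pos": TCP position; "eef_rot": TCP orientation; "contact_force": force on the tool from outside, world axes, zero at the start; "ft_torque": the same for the moment, N m; "grip_width": opening from 0.0 (shut) to 1.0 (fully open); "finger_force": force on a finger pad.
Only numpy, scipy, OpenCV 4.12 (cv2) and the standard library are available. Lean on these libraries where they do the work, as an engineer would, in place of code of your own. Each camera call takes 0.05 s, during which the arm holds its last target. There are 200 camera calls.

## Task

The sliding front shutters of the two clear dust cases on the mahjong table have both been left about half way. It is time to roll for seats: raise the shutter of the case with the two white dice (red handle) right up to the top and leave it there, and lower the shutter of the case with the chip stacks (blue handle) all the way down so that it is shut. Leave the steel cup and the bowl standing where they are.

Things in the scene. Friction and masses are not known exactly. Their poses are not given: they have to be found in the camera images.
- dice_bar (a point): Centre of the RED handle bar (round, 12 thick, 90 long, level) on top of the sash of the fixed clear case that holds two white dice. z up, y along the bar, x from the case's front to its back. Height over the table: 170 with the sash fully down, 260 fully up (end stops). Slides straight up and down with about 5 N friction (sash about 160 g) and stays where it is left.
- chip_bar (a point): Centre of the BLUE handle bar, on the like case that holds stacks of chips: same sizes, axes, heights and friction. Both cases: 140 deep, 160 wide, 130 high, reaching from 6 in front of the bar to 134 behind; sash channels at the front corners 152 high. The bar stands on two legs 38 either side of its centre, 40 over the case roof when shut; nothing is higher.
- cup: Loose stainless steel cup, 72 in diameter at the rim, 85 high, standing on the table in the gap between the two cases; origin at the centre of its underside, z up. A bystander.
- bowl: Loose blue ceramic bowl, 90 in diameter at the rim, 45 high, standing on the table in the gap between the two cases; origin at the centre of its underside, z up. A bystander.
Things that resemble listed ones, but are neither listed nor needed, are in the scene too. Leave any black or turquoise look-alike of the part that bears dice_bar alone.

How it is judged:
By the outcome, as a careful person would: the job done as asked, in the order asked, and still so for the second after the job is handed in, with the robot touching nothing.
It also fails if it takes over 45 s, if anything falls off the work surface, if the arm or the gripper's body presses on something with over 40 N, if the wrist force passes 120 N, or if a joint passes its speed limit or range.

## Working session

There is one attempt and no reset: what is moved stays moved. The work goes in short steps, Python scripts to look and compute and a tool call to move; the robot and the scene stay as the last step left them, time stands still between calls to the robot, and variables do not carry over. Pictures are saved under pics/ and viewed, at most 10 in all, crops included, and the job is handed in when it is done.

Besides the shell and the picture viewer there is one more tool, called after "Request:" in YAML: its name, and indented under it one key for each argument. apply_moves: Moves the arm, as the interface text tells. Its arguments: {"type":"object","properties":{"series":{"type":"array"},"claw":{"type":"number"},"newtons":{"type":"number"}},"required":["series"]}

```bash
mkdir -p pics; cat > h.py <<'E'
import numpy as np, cv2, pickle
from plant import bot
def grab(tag):
    d={}
    for n in("side","top"):
        d[n]=bot.get_image(n); cv2.imwrite(f"pics/{tag}_{n}.png",cv2.cvtColor(d[n]["image"],cv2.COLOR_RGB2BGR))
    pickle.dump(d,open(f"{tag}.pkl","wb")); return d
def load(tag): return pickle.load(open(f"{tag}.pkl","rb"))
def ray(c,u,v):
    p=cv2.undistortPoints(np.array([[[u,v]]],float),np.array(c["camera_matrix"]),np.array(c["dist_coeffs"]))[0,0]
    T=np.array(c["T"]); return T[:3,3],T[:3,:3]@np.array([p[0],-p[1],-1.])
def dep(c,u,v):
    o,d=ray(c,u,v); return o+d*c["z_map"][int(round(v)),int(round(u))]
def atz(c,u,v,z):
    o,d=ray(c,u,v); return o+d*(z-o[2])/d[2]
def tri(a,pa,b,pb):
    o1,d1=ray(a,*pa);o2,d2=ray(b,*pb)
    s=np.linalg.lstsq(np.c_[d1,-d2],o2-o1,rcond=None)[0]
    p,q=o1+d1*s[0],o2+d2*s[1]; return (p+q)/2,np.linalg.norm(p-q)
E
python3 - <<'E'
from h import *
np.set_printoptions(precision=3,suppress=True)
d=grab("a"); print(bot.observe())
for n in d: print(n,np.array(d[n]["T"]),d[n]["camera_matrix"],d[n]["dist_coeffs"])
E
```

```text
{'time': 0.1, 'joint_positions': array([ 1.058,  0.435,  0.025,  1.574, -0.012,  1.134, -0.075]), 'qd': array([-0.   , -0.003, -0.001, -0.002,  0.   ,  0.001,  0.001]), 'joint_efforts': array([  0.001, -67.175,   1.027, -31.69 ,   0.016,   0.007,   0.   ]), 'tool_pos': array([ 0.249, -0.573,  0.303]), 'eef_rot': array([-3.14,  0.  ,  0.41]), 'contact_force': array([-0.548,  0.452,  0.403]), 'ft_torque': array([ 0.032, -0.   ,  0.038]), 'finger_force': 0.0, 'grip_width': 1.0012449462962405}
side [[ 0.999 -0.037  0.009  0.515]
 [ 0.038  0.954 -0.296 -0.15 ]
 [ 0.003  0.296  0.955  1.005]
 [ 0.     0.     0.     1.   ]] [[390.811   0.    278.241]
 [  0.    390.811 205.607]
 [  0.      0.      1.   ]] [-0.089  0.     0.     0.     0.   ]
top [[ 0.021  0.982 -0.187  0.275]
 [-1.     0.021 -0.006  0.154]
 [-0.002  0.187  0.982  1.467]
 [ 0.     0.     0.     1.   ]] [[488.48    0.    277.754]
 [  0.    488.48  198.979]
 [  0.      0.      1.   ]] [-0.171  0.     0.     0.     0.   ]
```

View pics/a_side.png

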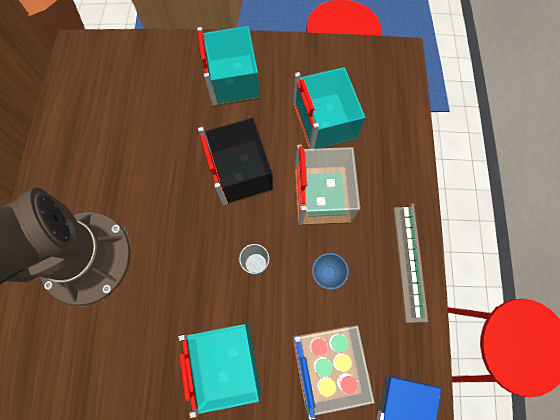

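View pics/a_top.png

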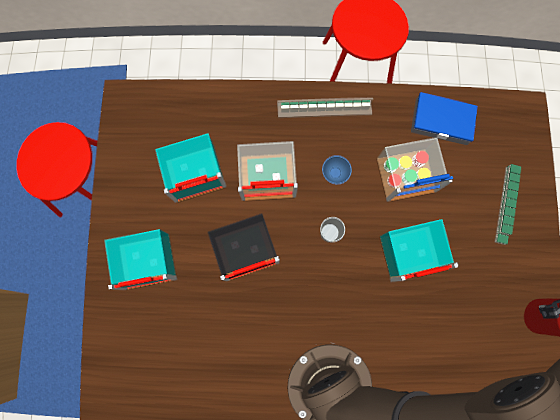

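Candidates for the red bar in the top view: clear case with dice (267,185), turquoise (193,184), (140,284) and (430,271), and black (250,268). By the description I choose (267,185). For the blue bar it is the chip case (425,185); the blue box at (445,115) is not it. I'll check this in one close crop montage.

```bash
python3 - <<'E'
from h import *
d=load("a")
def crop(n,u,v):
    im=cv2.cvtColor(d[n]["image"],cv2.COLOR_RGB2BGR)[v:v+74,u:u+98]
    im=cv2.resize(im,None,fx=4,fy=4,interpolation=cv2.INTER_CUBIC)
    for k in range(0,98,10):
        cv2.putText(im,str(u+k),(4*k,8),0,.28,(255,255,255),1); cv2.line(im,(4*k,10),(4*k,14),(255,255,255),1)
        if k<74: cv2.putText(im,str(v+k),(0,4*k+4),0,.28,(255,255,255),1)
    return im
m=np.vstack([np.hstack([crop("top",220,135),crop("top",370,135)]),np.hstack([crop("side",280,143),crop("side",280,322)])])
cv2.imwrite("pics/crop.png",m)
E
```

```text
(no output)
```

View pics/crop.png

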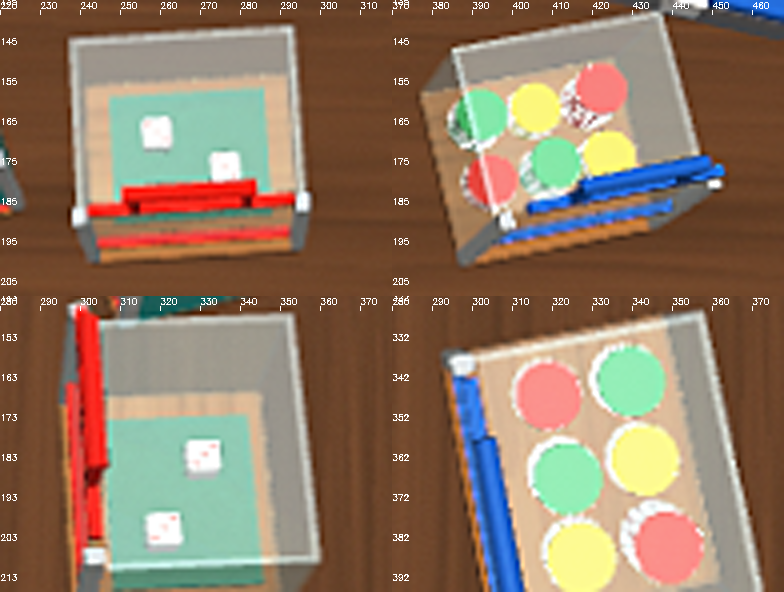

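The crop shows the clear dice case with its red bar, ends at top (250.5,183.5)/(284.2,181.8) and side (302,145.5)/(304.3,186). The chip case's blue bar has its ends at top (417,181.8)/(450,175.8), and starts at side (303,357.5).

```bash
python3 - <<'E'
from h import *
np.set_printoptions(precision=3,suppress=True)
d=load("a");t,s=d["top"],d["side"]
print("dice ends",tri(t,(250.5,183.5),s,(302,145.5)),tri(t,(284.2,181.8),s,(304.3,186)))
print("chip L end",tri(t,(417,181.8),s,(303,357.5)))
for nm,boxes,ch in(("dice",{"top":(235,175,300,200),"side":(292,140,310,210)},0),("chip",{"top":(390,165,458,200),"side":(292,335,322,419)},2)):
  for n,(a,b,c,e) in boxes.items():
    I=d[n]["image"].astype(int)[b:e,a:c]; o=[x for x in range(3) if x!=ch]
    m=(I[...,ch]-np.maximum(I[...,1],I[...,2 if ch==0 else 0])>70)
    v,u=np.nonzero(m); P=np.array([dep(d[n],x+a,y+b) for x,y in zip(u,v)])
    z=P[:,2]; h=np.histogram(z,bins=np.arange(0.0,.3,.01)); print(nm,n,[(round(k,2),c) for c,k in zip(*h) if c])
    k=(z>np.percentile(z,97)-.012); Q=P[k]; U,S,V=np.linalg.svd(Q-Q.mean(0),full_matrices=False)
    pr=(Q-Q.mean(0))@V[0]; print(k.sum(),"mean",Q.mean(0),"mid",Q.mean(0)+V[0]*(pr.max()+pr.min())/2,"dir",V[0],"len",np.ptp(pr),"zmax",z.max(),"px",u[k].min()+a,u[k].max()+a,v[k].min()+b,v[k].max()+b)
for p in((336,170),(332,230)): print(p,dep(t,*p))
for p in((330,272),(255,260)): print(p,dep(s,*p))
E
```

```text
dice ends (array([0.554, 0.234, 0.22 ]), np.float64(0.0029661883537722236)) (array([0.562, 0.146, 0.204]), np.float64(0.0004075709239410117))
chip L end (array([ 0.566, -0.207,  0.221]), np.float64(0.0002095784025469784))
dice top [(np.float64(0.0), np.int64(12)), (np.float64(0.01), np.int64(31)), (np.float64(0.02), np.int64(2)), (np.float64(0.04), np.int64(3)), (np.float64(0.05), np.int64(52)), (np.float64(0.06), np.int64(42)), (np.float64(0.07), np.int64(27)), (np.float64(0.08), np.int64(11)), (np.float64(0.12), np.int64(1)), (np.float64(0.14), np.int64(9)), (np.float64(0.15), np.int64(10)), (np.float64(0.16), np.int64(100)), (np.float64(0.17), np.int64(42)), (np.float64(0.18), np.int64(3)), (np.float64(0.19), np.int64(5)), (np.float64(0.2), np.int64(47)), (np.float64(0.21), np.int64(82))]
129 mean [0.554 0.191 0.23 ] mid [0.418 0.173 0.836] dir [-0.22  -0.029  0.975] len 1.2935901449016263 zmax 1.4665642275378057 px 250 286 180 185
dice side [(np.float64(0.0), np.int64(4)), (np.float64(0.01), np.int64(42)), (np.float64(0.02), np.int64(5)), (np.float64(0.03), np.int64(2)), (np.floa
[... 1240 characters left out ...]
1
chip side [(np.float64(0.01), np.int64(5)), (np.float64(0.07), np.int64(36)), (np.float64(0.08), np.int64(20)), (np.float64(0.09), np.int64(9)), (np.float64(0.1), np.int64(11)), (np.float64(0.11), np.int64(13)), (np.float64(0.12), np.int64(6)), (np.float64(0.13), np.int64(2)), (np.float64(0.18), np.int64(22)), (np.float64(0.19), np.int64(73)), (np.float64(0.22), np.int64(4)), (np.float64(0.23), np.int64(280))]
285 mean [ 0.574 -0.251  0.237] mid [ 0.54  -0.178  0.608] dir [-0.089  0.191  0.978] len 0.7910350191858829 zmax 1.0049515113146417 px 300 314 358 408
(336, 170) [ 0.649 -0.016  0.002]
(332, 230) [ 0.462 -0.003  0.002]
(330, 272) [ 0.645 -0.012  0.005]
(255, 260) [0.451 0.012 0.005]
```

```bash
cat >> h.py <<'E'
def bar(c,box,ch,lo,hi):
    a,b,x,e=box; I=c["image"].astype(int)[b:e,a:x]
    m=(I[...,ch]-np.maximum(I[...,1],I[...,2-ch])>60); v,u=np.nonzero(m)
    P=np.array([dep(c,i+a,j+b) for i,j in zip(u,v)]); P=P[(P[:,2]>lo)&(P[:,2]<hi)]
    M=np.median(P,0); U,S,V=np.linalg.svd((P-M)[:,:2],full_matrices=False); w=V[0]*np.sign(V[0][1]); pr=(P-M)[:,:2]@w
    lo_,hi_=np.percentile(pr,[1,99]); ctr=P.mean(0); ctr[:2]=M[:2]+w*(lo_+hi_)/2+np.array([w[1],-w[0]])*np.median((P-M)[:,:2]@np.array([w[1],-w[0]]))
    return len(P),ctr,np.percentile(P[:,2],[2,50,98]),np.degrees(np.arctan2(-w[0],w[1])),hi_-lo_
E
python3 - <<'E'
from h import *
np.set_printoptions(precision=4,suppress=True)
d=load("a");t,s=d["top"],d["side"]
print(bar(t,(235,175,300,200),0,.205,.25),bar(s,(292,140,310,210),0,.205,.25),sep="\n")
print(bar(t,(390,165,458,200),2,.222,.26),bar(s,(292,335,322,419),2,.222,.26),sep="\n")
E
```

```text
(128, array([0.5586, 0.1921, 0.2111]), array([0.2059, 0.2108, 0.217 ]), np.float64(4.725757247758344), np.float64(0.08705383747981943))
(198, array([0.5581, 0.1889, 0.2123]), array([0.2075, 0.2124, 0.2156]), np.float64(4.398697550510887), np.float64(0.08895909098545376))
(136, array([ 0.5735, -0.2465,  0.2323]), array([0.2267, 0.2326, 0.2378]), np.float64(12.83910014229558), np.float64(0.08568263875014187))
(318, array([ 0.5735, -0.2502,  0.2336]), array([0.23  , 0.2337, 0.2367]), np.float64(12.706588715674926), np.float64(0.08802449848776162))
```

Dice bar ≈ (0.559, 0.190, 0.210), case yaw 4.6°. Chip bar ≈ (0.574, -0.248, 0.231), yaw 12.8°. The heights lie between 170 and 260, the lengths are ≈ 88 mm and both are within reach. I'll go: lift and turn the tool by -71° (tool yaw 94.6°).

Request:
apply_moves:
  series:
    - {"z": -0.015, "twist": -7.9}
    - {"z": -0.015, "twist": -7.9}
    - {"z": -0.015, "twist": -7.9}
    - {"z": -0.015, "twist": -7.9}
    - {"z": -0.015, "twist": -7.9}
    - {"z": -0.015, "twist": -7.9}
    - {"z": -0.015, "twist": -7.9}
    - {"z": -0.01, "twist": -7.9}
    - {"twist": -7.9}
    - {}
  claw: -1
  newtons: 60

```text
validation failed for argument at $.se...
```

```bash
cat >> h.py <<'E'
def go(x,y,z,yaw):
    from scipy.spatial.transform import Rotation as R
    o=bot.observe(); r=R.from_euler("xyz",o["eef_rot"]); d=r.inv().apply(np.array([x,y,z])-o["tool_pos"])
    print("t",round(o["time"],2),"tcp",o["tool_pos"].round(4),"yaw",np.degrees(o["eef_rot"][2]).round(2),"shift mm",(d*1e3).round(1),"twist",round(float(np.degrees(o["eef_rot"][2])-yaw),2),"q",o["joint_positions"].round(2))
E
python3 -c "
from h import *
go(.559,.190,.40,94.6)"
```

```text
t 0.1 tcp [ 0.2488 -0.573   0.3032] yaw 23.48 shift mm [ 588.4 -576.4  -96.1] twist -71.12 q [ 1.06  0.44  0.02  1.57 -0.01  1.13 -0.08]
```

Request:
apply_moves:
  series:
    - {"x": 0, "y": 0, "z": -0.015, "twist": -7.9}
    - {"x": 0, "y": 0, "z": -0.015, "twist": -7.9}
    - {"x": 0, "y": 0, "z": -0.015, "twist": -7.9}
    - {"x": 0, "y": 0, "z": -0.015, "twist": -7.9}
    - {"x": 0, "y": 0, "z": -0.015, "twist": -7.9}
    - {"x": 0, "y": 0, "z": -0.015, "twist": -7.9}
    - {"x": 0, "y": 0, "z": -0.015, "twist": -7.9}
    - {"x": 0, "y": 0, "z": 0, "twist": -7.9}
    - {"x": 0, "y": 0, "z": 0, "twist": -7.9}
    - {"x": 0, "y": 0, "z": 0, "twist": 0}
  claw: -1
  newtons: 60

```text
time: 1.1
tool_pos: [0.2488, -0.5732, 0.4085]
eef_rot: [-3.141, -0.001, 1.653]
contact_force: [-0.3, 0.6, 0.7]
grip_width: 1.0
finger_force: 0.0
```

```bash
python3 -c "
from h import *
go(.559,.190,.40,94.6)"
```

```text
t 1.1 tcp [ 0.2488 -0.5732  0.4085] yaw 94.7 shift mm [735.2 371.6   9. ] twist 0.1 q [ 1.23  0.39 -0.22  1.39  0.09  1.37  1.08]
```

Request:
apply_moves:
  series:
    - {"x": 0.037, "y": 0.0185, "z": 0, "twist": 0}
    - {"x": 0.037, "y": 0.0185, "z": 0, "twist": 0}
    - {"x": 0.037, "y": 0.0185, "z": 0, "twist": 0}
    - {"x": 0.037, "y": 0.0185, "z": 0, "twist": 0}
    - {"x": 0.037, "y": 0.0185, "z": 0, "twist": 0}
    - {"x": 0.037, "y": 0.0185, "z": 0, "twist": 0}
    - {"x": 0.037, "y": 0.0185, "z": 0, "twist": 0}
    - {"x": 0.037, "y": 0.0185, "z": 0, "twist": 0}
    - {"x": 0.037, "y": 0.0185, "z": 0, "twist": 0}
    - {"x": 0.037, "y": 0.0185, "z": 0, "twist": 0}

```text
time: 2.1
tool_pos: [0.404, -0.188, 0.4088]
eef_rot: [-3.142, 0.0, 1.646]
contact_force: [-0.6, 0.6, 0.1]
grip_width: 1.002
finger_force: 0.0
```

Request:
apply_moves:
  series:
    - {"x": 0.037, "y": 0.0185, "z": 0, "twist": 0}
    - {"x": 0.037, "y": 0.0185, "z": 0, "twist": 0}
    - {"x": 0.037, "y": 0.0185, "z": 0, "twist": 0}
    - {"x": 0.037, "y": 0.0185, "z": 0, "twist": 0}
    - {"x": 0.037, "y": 0.0185, "z": 0, "twist": 0}
    - {"x": 0.037, "y": 0.0185, "z": 0, "twist": 0}
    - {"x": 0.037, "y": 0.0185, "z": 0, "twist": 0}
    - {"x": 0.037, "y": 0.0185, "z": 0, "twist": 0}
    - {"x": 0.02, "y": 0.01, "z": 0, "twist": 0}
    - {"x": 0, "y": 0, "z": 0, "twist": 0}

```text
time: 3.1
tool_pos: [0.5362, 0.1416, 0.4082]
eef_rot: [-3.14, -0.002, 1.651]
contact_force: [-0.1, -0.6, -0.2]
grip_width: 1.0
finger_force: 0.0
```

```bash
python3 -c "
from h import *
go(.559,.190,.264,94.6)"
```

```text
t 3.1 tcp [0.5362 0.1416 0.4082] yaw 94.62 shift mm [ 46.1  26.8 144.3] twist 0.02 q [ 0.17  0.34 -0.71  1.54  0.22  1.35 -0.48]
```

Shift over, descend to 40 mm short, then look again.

Request:
apply_moves:
  series:
    - {"x": 0.023, "y": 0.0135, "z": 0, "twist": 0}
    - {"x": 0.023, "y": 0.0135, "z": 0, "twist": 0}
    - {"x": 0, "y": 0, "z": 0.03, "twist": 0}
    - {"x": 0, "y": 0, "z": 0.03, "twist": 0}
    - {"x": 0, "y": 0, "z": 0.02, "twist": 0}
    - {"x": 0, "y": 0, "z": 0, "twist": 0}
    - {"x": 0, "y": 0, "z": 0, "twist": 0}

```text
time: 3.8
tool_pos: [0.5595, 0.1852, 0.3293]
eef_rot: [-3.141, 0.0, 1.648]
contact_force: [-0.5, 0.6, 0.3]
grip_width: 1.0
finger_force: 0.0
```

```bash
python3 - <<'E'
from h import *
go(.559,.190,.264,94.6)
d=grab("b")
a=cv2.imread("pics/b_top.png")[130:230,200:333];b=cv2.imread("pics/b_side.png")[110:210,230:363]
cv2.imwrite("pics/b.png",np.hstack([cv2.resize(i,None,fx=3,fy=4.5,interpolation=2) if 0 else cv2.resize(i,None,fx=3,fy=3,interpolation=2) for i in(a,b)]))
E
```

```text
t 3.8 tcp [0.5595 0.1852 0.3293] yaw 94.43 shift mm [ 4.9 -0.1 65.3] twist -0.17 q [ 0.07  0.45 -0.7   1.58  0.3   1.22 -0.6 ]
```

View pics/b.png

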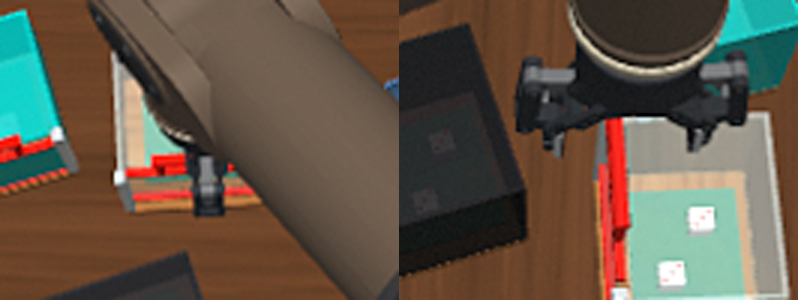

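The view shows the open fingers (side crop at x≈552 and 700) straddling the red bar (≈617). Descend and grip.

Request:
apply_moves:
  series:
    - {"x": 0.005, "y": 0, "z": 0.02, "twist": 0}
    - {"x": 0, "y": 0, "z": 0.02, "twist": 0}
    - {"x": 0, "y": 0, "z": 0.015, "twist": 0}
    - {"x": 0, "y": 0, "z": 0.01, "twist": 0}
    - {"x": 0, "y": 0, "z": 0, "twist": 0}

```text
time: 4.4
tool_pos: [0.5588, 0.1905, 0.2631]
eef_rot: [-3.14, 0.001, 1.65]
contact_force: [0.6, 0.7, 0.4]
grip_width: 0.999
finger_force: 0.0
```

Request:
apply_moves:
  series:
    - {"x": 0, "y": 0, "z": 0, "twist": 0}
    - {"x": 0, "y": 0, "z": 0, "twist": 0}
    - {"x": 0, "y": 0, "z": 0, "twist": 0}
    - {"x": 0, "y": 0, "z": 0, "twist": 0}
    - {"x": 0, "y": 0, "z": 0, "twist": 0}
    - {"x": 0, "y": 0, "z": 0, "twist": 0}
    - {"x": 0, "y": 0, "z": 0, "twist": 0}
    - {"x": 0, "y": 0, "z": 0, "twist": 0}
  claw: 1
  newtons: 50

```text
time: 5.2
tool_pos: [0.5591, 0.1909, 0.2641]
eef_rot: [3.141, 0.0, 1.651]
contact_force: [-0.5, -0.5, 2.9]
grip_width: 0.115
finger_force: 48.8
```

Request:
apply_moves:
  series:
    - {"x": 0, "y": 0, "z": -0.008, "twist": 0}
    - {"x": 0, "y": 0, "z": -0.008, "twist": 0}
    - {"x": 0, "y": 0, "z": -0.008, "twist": 0}
    - {"x": 0, "y": 0, "z": -0.008, "twist": 0}
    - {"x": 0, "y": 0, "z": -0.008, "twist": 0}
    - {"x": 0, "y": 0, "z": -0.004, "twist": 0}
    - {"x": 0, "y": 0, "z": 0, "twist": 0}

```text
time: 5.9
tool_pos: [0.559, 0.191, 0.3091]
eef_rot: [3.141, 0.0, 1.651]
contact_force: [-0.9, 0.2, 2.5]
grip_width: 0.112
finger_force: 49.9
```

Request:
apply_moves:
  series:
    - {"x": 0, "y": 0, "z": -0.002, "twist": 0}
    - {"x": 0, "y": 0, "z": -0.002, "twist": 0}
    - {"x": 0, "y": 0, "z": 0, "twist": 0}

```text
time: 6.2
tool_pos: [0.5591, 0.1909, 0.3119]
eef_rot: [-3.142, 0.0, 1.651]
contact_force: [2.1, 1.2, -3.6]
grip_width: 0.117
finger_force: 49.1
```

Request:
apply_moves:
  series:
    - {"x": 0, "y": 0, "z": -0.001, "twist": 0}
    - {"x": 0, "y": 0, "z": -0.001, "twist": 0}
    - {"x": 0, "y": 0, "z": 0, "twist": 0}

```text
time: 6.5
tool_pos: [0.5591, 0.1909, 0.3139]
eef_rot: [-3.141, 0.0, 1.651]
contact_force: [2.9, 2.2, -6.6]
grip_width: 0.122
finger_force: 49.0
```

Request:
apply_moves:
  series:
    - {"x": 0, "y": 0, "z": -0.001, "twist": 0}
    - {"x": 0, "y": 0, "z": -0.001, "twist": 0}
    - {"x": 0, "y": 0, "z": 0, "twist": 0}

```text
time: 6.8
tool_pos: [0.559, 0.1909, 0.3161]
eef_rot: [3.141, 0.0, 1.651]
contact_force: [3.0, 1.1, -5.5]
grip_width: 0.116
finger_force: 49.1
```

Request:
apply_moves:
  series:
    - {"x": 0, "y": 0, "z": -0.001, "twist": 0}
    - {"x": 0, "y": 0, "z": -0.001, "twist": 0}
    - {"x": 0, "y": 0, "z": 0, "twist": 0}

```text
time: 7.1
tool_pos: [0.5591, 0.1908, 0.3172]
eef_rot: [-3.141, -0.0, 1.651]
contact_force: [6.1, 3.9, -13.3]
grip_width: 0.122
finger_force: 49.2
```

Request:
apply_moves:
  series:
    - {"x": 0, "y": 0, "z": -0.001, "twist": 0}
    - {"x": 0, "y": 0, "z": -0.001, "twist": 0}
    - {"x": 0, "y": 0, "z": 0, "twist": 0}

```text
time: 7.4
tool_pos: [0.5591, 0.1908, 0.3173]
eef_rot: [-3.14, -0.001, 1.651]
contact_force: [11.9, 6.3, -29.0]
grip_width: 0.12
finger_force: 48.9
```

End stop reached: the TCP halts at 0.3173 and the force rises to 29 N. Ease off, release, go up.

Request:
apply_moves:
  series:
    - {"x": 0, "y": 0, "z": 0.001, "twist": 0}
    - {"x": 0, "y": 0, "z": 0.001, "twist": 0}
    - {"x": 0, "y": 0, "z": 0, "twist": 0}

```text
time: 7.7
tool_pos: [0.559, 0.1909, 0.3171]
eef_rot: [-3.141, -0.0, 1.651]
contact_force: [5.6, 4.0, -13.4]
grip_width: 0.117
finger_force: 50.5
```

Request:
apply_moves:
  series:
    - {"x": 0, "y": 0, "z": 0, "twist": 0}
    - {"x": 0, "y": 0, "z": 0, "twist": 0}
    - {"x": 0, "y": 0, "z": 0, "twist": 0}
    - {"x": 0, "y": 0, "z": 0, "twist": 0}
    - {"x": 0, "y": 0, "z": 0, "twist": 0}
    - {"x": 0, "y": 0, "z": 0, "twist": 0}
    - {"x": 0, "y": 0, "z": 0, "twist": 0}
  claw: -1

```text
time: 8.4
tool_pos: [0.559, 0.1909, 0.3179]
eef_rot: [-3.142, 0.0, 1.651]
contact_force: [0.7, -0.5, -0.1]
grip_width: 0.994
finger_force: 0.0
```

Request:
apply_moves:
  series:
    - {"x": 0, "y": 0, "z": -0.02, "twist": 0}
    - {"x": 0, "y": 0, "z": -0.03, "twist": 0}
    - {"x": 0, "y": 0, "z": -0.03, "twist": 0}
    - {"x": 0, "y": 0, "z": -0.02, "twist": 0}
    - {"x": 0, "y": 0, "z": 0, "twist": -8.2}
    - {"x": 0, "y": 0, "z": 0, "twist": 0}

```text
time: 9.0
tool_pos: [0.5591, 0.191, 0.4184]
eef_rot: [3.141, -0.0, 1.796]
contact_force: [-0.1, -0.3, -0.1]
grip_width: 0.999
finger_force: 0.0
```

```bash
python3 -c "
from h import *
go(.574,-.248,.42,102.8)"
```

```text
t 9.0 tcp [0.5591 0.191  0.4184] yaw 102.92 shift mm [-431.2  -83.7   -1.7] twist 0.12 q [ 0.08  0.41 -0.74  1.43  0.27  1.41 -0.43]
```

Request:
apply_moves:
  series:
    - {"x": -0.036, "y": -0.007, "z": 0, "twist": 0}
    - {"x": -0.036, "y": -0.007, "z": 0, "twist": 0}
    - {"x": -0.036, "y": -0.007, "z": 0, "twist": 0}
    - {"x": -0.036, "y": -0.007, "z": 0, "twist": 0}
    - {"x": -0.036, "y": -0.007, "z": 0, "twist": 0}
    - {"x": -0.036, "y": -0.007, "z": 0, "twist": 0}
    - {"x": -0.036, "y": -0.007, "z": 0, "twist": 0}
    - {"x": -0.036, "y": -0.007, "z": 0, "twist": 0}
    - {"x": -0.036, "y": -0.007, "z": 0, "twist": 0}
    - {"x": -0.036, "y": -0.007, "z": 0, "twist": 0}

```text
time: 10.0
tool_pos: [0.5699, -0.1773, 0.4172]
eef_rot: [-3.141, -0.0, 1.79]
contact_force: [0.4, 0.4, -0.3]
grip_width: 0.997
finger_force: 0.0
```

Request:
apply_moves:
  series:
    - {"x": -0.036, "y": -0.007, "z": 0, "twist": 0}
    - {"x": -0.03, "y": -0.006, "z": 0, "twist": 0}
    - {"x": 0, "y": 0, "z": 0, "twist": 0}
    - {"x": 0, "y": 0, "z": 0, "twist": 0}

```text
time: 10.4
tool_pos: [0.5719, -0.2435, 0.4169]
eef_rot: [-3.14, -0.001, 1.789]
contact_force: [-0.5, 0.8, 0.2]
grip_width: 1.001
finger_force: 0.0
```

```bash
python3 - <<'E'
from h import *
np.set_printoptions(precision=4,suppress=True)
go(.574,-.248,.285,102.8)
d=grab("c")
print(bar(d["side"],(285,110,312,215),0,.24,.29),bar(d["top"],(235,165,300,200),0,.24,.29),sep="\n")
E
```

```text
t 10.4 tcp [ 0.5719 -0.2435  0.4169] yaw 102.52 shift mm [ -5.    1.2 131.9] twist -0.28 q [ 0.72  0.44 -0.62  1.36  0.25  1.42  0.32]
(240, array([0.558 , 0.1899, 0.2644]), array([0.2581, 0.2652, 0.2678]), np.float64(4.356038387600118), np.float64(0.09021497930747907))
(147, array([0.5578, 0.1921, 0.263 ]), array([0.2465, 0.264 , 0.2694]), np.float64(4.680540831580729), np.float64(0.08618019116904643))
```

View pics/c_side.png

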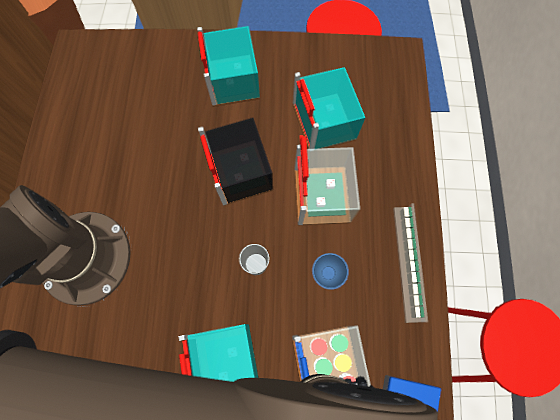

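The red bar now stands at z≈0.26 (top of the bar 0.265), fully up, and the cup (255,260) and bowl (330,271) are unmoved. Now down onto the blue bar.

Request:
apply_moves:
  series:
    - {"x": -0.005, "y": 0.001, "z": 0.03, "twist": -0.3}
    - {"x": 0, "y": 0, "z": 0.03, "twist": 0}
    - {"x": 0, "y": 0, "z": 0.03, "twist": 0}
    - {"x": 0, "y": 0, "z": 0.02, "twist": 0}
    - {"x": 0, "y": 0, "z": 0.015, "twist": 0}
    - {"x": 0, "y": 0, "z": 0.007, "twist": 0}
    - {"x": 0, "y": 0, "z": 0, "twist": 0}

```text
time: 11.2
tool_pos: [0.5743, -0.247, 0.2855]
eef_rot: [-3.141, -0.001, 1.8]
contact_force: [0.8, 0.1, 0.4]
grip_width: 1.001
finger_force: 0.0
```

Request:
apply_moves:
  series:
    - {"x": 0, "y": 0, "z": 0, "twist": 0}
    - {"x": 0, "y": 0, "z": 0, "twist": 0}
    - {"x": 0, "y": 0, "z": 0, "twist": 0}
    - {"x": 0, "y": 0, "z": 0, "twist": 0}
    - {"x": 0, "y": 0, "z": 0, "twist": 0}
    - {"x": 0, "y": 0, "z": 0, "twist": 0}
    - {"x": 0, "y": 0, "z": 0, "twist": 0}
    - {"x": 0, "y": 0, "z": 0, "twist": 0}
  claw: 1

```text
time: 12.0
tool_pos: [0.5748, -0.2476, 0.2863]
eef_rot: [3.141, 0.0, 1.799]
contact_force: [2.4, -0.1, 2.0]
grip_width: 0.115
finger_force: 48.9
```

Gripped. Lower about 56 mm, then feel for the stop.

Request:
apply_moves:
  series:
    - {"x": 0, "y": 0, "z": 0.008, "twist": 0}
    - {"x": 0, "y": 0, "z": 0.008, "twist": 0}
    - {"x": 0, "y": 0, "z": 0.008, "twist": 0}
    - {"x": 0, "y": 0, "z": 0.008, "twist": 0}
    - {"x": 0, "y": 0, "z": 0.008, "twist": 0}
    - {"x": 0, "y": 0, "z": 0.008, "twist": 0}
    - {"x": 0, "y": 0, "z": 0.005, "twist": 0}
    - {"x": 0, "y": 0, "z": 0, "twist": 0}

```text
time: 12.8
tool_pos: [0.5747, -0.2476, 0.2316]
eef_rot: [3.141, -0.0, 1.799]
contact_force: [9.0, -1.3, -5.9]
grip_width: 0.119
finger_force: 48.6
```

Request:
apply_moves:
  series:
    - {"x": 0, "y": 0, "z": 0.001, "twist": 0}
    - {"x": 0, "y": 0, "z": 0.001, "twist": 0}
    - {"x": 0, "y": 0, "z": 0.001, "twist": 0}
    - {"x": 0, "y": 0, "z": 0, "twist": 0}

```text
time: 13.2
tool_pos: [0.5747, -0.2475, 0.2297]
eef_rot: [3.141, 0.0, 1.799]
contact_force: [7.1, 0.4, 1.7]
grip_width: 0.12
finger_force: 49.2
```

Request:
apply_moves:
  series:
    - {"x": 0, "y": 0, "z": 0.001, "twist": 0}
    - {"x": 0, "y": 0, "z": 0.001, "twist": 0}
    - {"x": 0, "y": 0, "z": 0, "twist": 0}

```text
time: 13.5
tool_pos: [0.5747, -0.2475, 0.2279]
eef_rot: [3.141, 0.0, 1.799]
contact_force: [5.9, -0.6, 2.9]
grip_width: 0.117
finger_force: 49.4
```

Request:
apply_moves:
  series:
    - {"x": 0, "y": 0, "z": 0.001, "twist": 0}
    - {"x": 0, "y": 0, "z": 0.001, "twist": 0}
    - {"x": 0, "y": 0, "z": 0, "twist": 0}

```text
time: 13.8
tool_pos: [0.5748, -0.2475, 0.2277]
eef_rot: [3.14, 0.001, 1.799]
contact_force: [-0.6, 0.6, 19.0]
grip_width: 0.121
finger_force: 50.9
```

Request:
apply_moves:
  series:
    - {"x": 0, "y": 0, "z": 0.001, "twist": 0}
    - {"x": 0, "y": 0, "z": 0.001, "twist": 0}
    - {"x": 0, "y": 0, "z": 0, "twist": 0}

```text
time: 14.1
tool_pos: [0.5748, -0.2475, 0.2275]
eef_rot: [3.14, 0.003, 1.799]
contact_force: [-7.3, 3.1, 32.7]
grip_width: 0.119
finger_force: 52.4
```

Shut against the stop. Ease off, release, retreat.

Request:
apply_moves:
  series:
    - {"x": 0, "y": 0, "z": -0.001, "twist": 0}
    - {"x": 0, "y": 0, "z": -0.001, "twist": 0}
    - {"x": 0, "y": 0, "z": 0, "twist": 0}

```text
time: 14.4
tool_pos: [0.5748, -0.2475, 0.2277]
eef_rot: [3.14, 0.002, 1.799]
contact_force: [-1.3, 0.8, 16.9]
grip_width: 0.119
finger_force: 50.9
```

Request:
apply_moves:
  series:
    - {"x": 0, "y": 0, "z": 0, "twist": 0}
    - {"x": 0, "y": 0, "z": 0, "twist": 0}
    - {"x": 0, "y": 0, "z": 0, "twist": 0}
    - {"x": 0, "y": 0, "z": 0, "twist": 0}
    - {"x": 0, "y": 0, "z": 0, "twist": 0}
    - {"x": 0, "y": 0, "z": 0, "twist": 0}
    - {"x": 0, "y": 0, "z": 0, "twist": 0}
  claw: -1

```text
time: 15.1
tool_pos: [0.5743, -0.2476, 0.2258]
eef_rot: [-3.141, -0.0, 1.799]
contact_force: [0.0, 0.3, -0.6]
grip_width: 1.002
finger_force: 0.0
```

Request:
apply_moves:
  series:
    - {"x": 0, "y": 0, "z": -0.02, "twist": 0}
    - {"x": 0, "y": 0, "z": -0.03, "twist": 0}
    - {"x": 0, "y": 0, "z": -0.04, "twist": 0}
    - {"x": 0, "y": 0, "z": -0.04, "twist": 0}
    - {"x": 0, "y": 0, "z": -0.04, "twist": 0}
    - {"x": -0.03, "y": -0.02, "z": -0.02, "twist": 0}
    - {"x": -0.03, "y": -0.02, "z": 0, "twist": 0}
    - {"x": -0.03, "y": -0.02, "z": 0, "twist": 0}
    - {"x": -0.03, "y": -0.02, "z": 0, "twist": 0}
    - {"x": 0, "y": 0, "z": 0, "twist": 0}

```text
time: 16.1
tool_pos: [0.5204, -0.389, 0.4151]
eef_rot: [-3.139, 0.002, 1.79]
contact_force: [0.1, -0.8, 0.1]
grip_width: 1.005
finger_force: 0.0
```

```bash
python3 - <<'E'
from h import *
np.set_printoptions(precision=4,suppress=True)
print(bot.observe()["time"],bot.observe()["tool_pos"],bot.observe()["contact_force"])
d=grab("d")
print(bar(d["side"],(285,110,312,215),0,.24,.29))
for n,b in(("side",(285,335,325,419)),("top",(390,165,458,205))):
    try: print(bar(d[n],b,2,.155,.26))
    except Exception as e: print(n,e)
E
```

```text
16.1 [ 0.5204 -0.389   0.4151] [ 0.0729 -0.7942  0.0671]
(241, array([0.558 , 0.1902, 0.2642]), array([0.2574, 0.2647, 0.2679]), np.float64(4.342190405803674), np.float64(0.09036863936201098))
(277, array([ 0.5729, -0.2488,  0.175 ]), array([0.1706, 0.1752, 0.1784]), np.float64(12.591464398697296), np.float64(0.08687325112131622))
(132, array([ 0.5736, -0.2476,  0.1736]), array([0.1679, 0.1739, 0.179 ]), np.float64(12.463926499157369), np.float64(0.08900558028720902))
```

View pics/d_top.png

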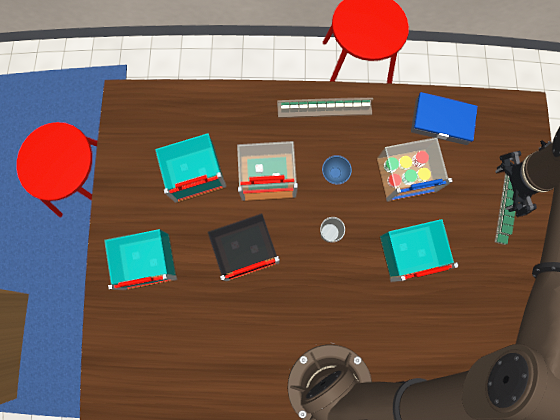

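The red bar (267,180) is up at 0.26 and the blue bar (420,187) is down at 0.17. The cup (332,230) and bowl (337,170) are where they were, and the arm is clear of everything.

```bash
python3 -c "
from plant import bot
print(bot.sign_off())"
```

```text
the job is handed in; nothing more can be done
None
```

The dice case's shutter is raised to its top stop, the chip case's shutter is lowered shut, the cup and bowl are where they were, and the job was handed in at about 16 s of the 45 s allowed.

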